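# Seat a cap with the treadle of the staking press

### The arm

A 6-joint arm with a two-finger parallel gripper is mounted at the origin on the work surface. World frame = base frame: x ahead of the robot, y to its left, z up, the work surface at z = 0. Lengths are in mm, angles in rad, forces in N, time in s.
With the tool pointing down it reaches from about 275 to 750 mm from the base axis. Payload 10.2 kg.
Tool frame: the origin (TCP) lies between the finger pads; the fingertips stand 11 mm ahead of it and the grasp point (between the pads) lies 8 mm behind it; z points along the fingers, y is the line along which they close (so a half turn about z gives the same grasp; the last joint's range is limited). The gripper opens to 85 mm and grips with 20 to 120 N. Pads are 22 mm wide; open, the fingers measure 114 mm over their backs; the gripper's body (76 mm by 85 mm) begins 54 mm behind the grasp point. The pads swing forward as they close: fully open they stand 13 mm farther back than shut.
Start: joints at [-1.342, 0.313, 1.498, -0, 1.331, -0.223], TCP at [229.196, -472.335, 242.294] pointing down, gripper open.
Joint ranges: [-2.94, 2.94], [-0.97, 2.17], [0.19, 2.56], [-1.23, 4.37], [0.02, 3.11], [-2.88, 2.88]. Speed limits (rad/s): [2.39, 2.39, 3.01, 3.14, 3.14, 3.14].

### API

Orientations are given as a unit quaternion [w, x, y, z].
In Python, from rig import sense, eyes, finish_job gives the robot as it stands.
- The arm moves only by the shell command python3 -m jog 'ROWS' [FORCE]. ROWS is JSON, a list of rows, each a list of 7 numbers: the shift along the tool's x, y, z in m, then the turn, a rotation vector about the tool's x, y, z in rad, then the finger opening in m, from 0 to 0.0854. In form: [[dx, dy, dz, rx, ry, rz, gripper], ...]. A call has 1 to 5 rows; each row shifts and turns the commanded pose from where the row before left it, along the tool's axes as they then stand; what a row does not reach is not made up. A row lasts 1/10 s, in which the tool goes at most 50 mm and 8.59 degrees, less where a joint would pass 70% of its speed; a pose out of reach is approached as far as the arm can. A call is refused whole if a number of a shift passes 0.05 or a number of a turn 0.15, either way. A call with a gripper value outside its range is refused whole. The fingers move at their own pace and stop on an object; FORCE is the grip in N (left out, the last holds). Time passes only in rows, so rows that do not move let the fingers close. It gives the time, the measured TCP pose, the force, the opening and the grip force at its end, in the units of the state.
- sense(): the state, without advancing time (a new reading comes with each control period).
- eyes.capture(name): name is "scene" or "top"; returns the picture (420x560x3 uint8, red, green, blue); there is no depth.
- eyes.calibration(name): a dict with "fx", "fy", "cx", "cy" (pixels), "dist" ([k1, k2, p1, p2, k3] as OpenCV has them; the pictures are not rectified), "cam_to_world" (4x4, takes a point from camera to world coordinates). Camera axes: x right, y down, z forward; pixel columns grow to the right and rows downward; lengths in mm; the calibration is good to about 2 mm. A picture is of the moment at which its call begins. calibration takes no time and is no camera call.
- finish_job(): hands the job in; it is judged then, once.
The state is a dict: "time_s": time; "joints": joint angles; "dq": joint speeds; "tau": joint torques, N m; "eef_pos": TCP position; "ee_rot": TCP orientation; "force": force on the tool from outside, world axes, zero at the start; "wrist_torque": the same for the moment, N m; "grip_width": opening from 0.0 (shut) to 1.0 (fully open); "grip_force": force on a finger pad.
Only numpy, scipy, OpenCV 4.12 (cv2) and the standard library are available. Lean on these libraries where they do the work, as an engineer would, in place of code of your own. Each camera call takes 0.05 s, during which the arm holds its last target. There are 200 camera calls.

### The job

Seat the cap that is waiting in the small white staking press: push the press's blue treadle down to its stop, hold it there for a good second, then let it come fully back up. Leave the orange pedal of the microscope lamp alone: it must not be pressed.

Things in the scene. Friction and masses are not known exactly. Their poses are not given: they have to be found in the camera images.
- press_pedal (a joint): Blue treadle of the staking press (white column and head, 280 mm high, 0.2 m to its left): a plate 90 x 60 x 10 mm, hinged on its far edge, the free edge raised towards the robot. 0 rad: up, at rest; 0.32 rad: level, at its rigid stop. A spring returns it: pressed at press_pedal_pad it takes about 4 N to start and 11 N at the stop.
- press_pedal_pad (a point): Point to press: top face of the blue treadle, middle line, 70 mm from the hinge, 20 mm from the free edge. 57 mm above the table at rest, 35 mm at the stop (22 mm down, 5 mm towards the robot). At rest its x axis points level from free edge to hinge, y to the press's head, z up. Within 0.13 m of it nothing is higher than 70 mm.
- lamp_pedal (a joint): Orange pedal of the microscope lamp, to be left alone: the same tread in orange, 90 x 60 x 10 mm, same spring, on a grey base 140 x 90 mm with a grey switch box 45 mm high at its left. 0 rad: up, at rest; 0.32 rad: fully pressed.
- lamp_pedal_pad (a point): The same point on the orange pedal: top face, middle line, 70 mm from its hinge, 20 mm from its free edge; 57 mm above the table at rest. Axes as for press_pedal_pad.
Mind the look-alikes: they are no part of the job. Of the things that look like the part that bears lamp_pedal, the smallest one is meant.

How it is judged:
By the outcome, as a careful person would: the job done as asked, in the order asked, and still so for the second after the job is handed in, with the robot touching nothing.
It also fails if it takes over 32 s, if anything falls off the work surface, if the arm or the gripper's body presses on something with over 40 N, if the wrist force passes 120 N, or if a joint passes its speed limit or range.

## Working session

There is one attempt and no reset: what is moved stays moved. The work goes in short steps, Python scripts to look and compute and a shell command to move; the robot and the scene stay as the last step left them, time stands still between calls to the robot, and variables do not carry over. Pictures are saved under pics/ and viewed, at most 10 in all, crops included, and the job is handed in when it is done.

```bash
mkdir -p pics; python3 - <<'E'
from rig import sense, eyes
import cv2,numpy as np
for n in("scene","top"):
    im=eyes.capture(n); cv2.imwrite(f"pics/{n}1.png",im[:,:,::-1])
    c=eyes.calibration(n); print(n,c["fx"],c["cx"],c["cy"],np.round(c["dist"],3),np.round(c["cam_to_world"],3).tolist())
s=sense();print(s["time_s"],s["eef_pos"],s["ee_rot"],s["grip_width"])
E
```

```text
scene 468.3523044486147 280.37057044371835 203.54584800853218 [-0.048  0.     0.     0.     0.   ] [[-0.893, 0.381, -0.24, 736.839], [0.45, 0.742, -0.497, 528.689], [-0.012, -0.552, -0.834, 1057.418], [0.0, 0.0, 0.0, 1.0]]
top 411.67654913160885 276.13748898160156 207.81353720071363 [0.035 0.    0.    0.    0.   ] [[0.023, -0.993, 0.114, 372.252], [-0.999, -0.02, 0.028, -66.861], [-0.025, -0.115, -0.993, 910.17], [0.0, 0.0, 0.0, 1.0]]
0.1 [ 229.15180029 -472.12070509  241.80698117] [-5.64943281e-04  9.74588960e-01  2.24000090e-01  3.78973789e-06] 1.0050865549072563
```

View pics/scene1.png

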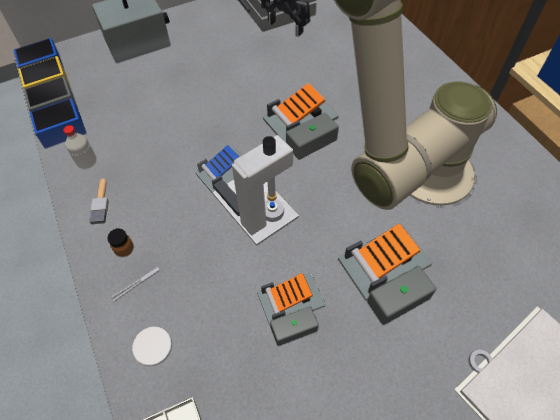

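View pics/top1.png

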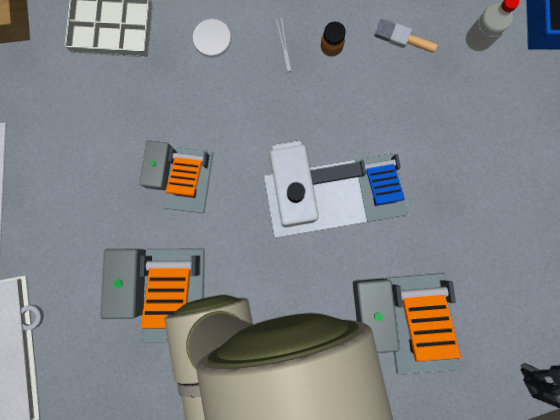

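The blue treadle is at top (385,184) and scene (222,162), and it is the only blue pedal. The orange look-alikes in top are at (184,176), the smallest and so the lamp pedal, then (166,296) and (430,325). The blue bins at (545,25) are not pedals.

```bash
cat > h.py <<'E'
import cv2,numpy as np
from rig import eyes
def ray(n,uv):
    c=eyes.calibration(n);K=np.array([[c["fx"],0,c["cx"]],[0,c["fy"],c["cy"]],[0,0,1]])
    p=cv2.undistortPoints(np.float64(uv).reshape(-1,1,2),K,np.float64(c["dist"]))[:,0]
    T=np.array(c["cam_to_world"]);return T[:3,3],np.c_[p,np.ones(len(p))]@T[:3,:3].T
def cast(n,uv,z):
    o,d=ray(n,uv);return o+d*((np.asarray(z)-o[2])/d[:,2])[:,None]
E
python3 - <<'E'
from h import *
box={"top":(355,150,415,215),"scene":(190,135,250,195)}
for n in box:
    im=cv2.imread(f"pics/{n}1.png");x0,y0,x1,y1=box[n]
    hsv=cv2.cvtColor(im,cv2.COLOR_BGR2HSV)
    m=cv2.inRange(hsv,(105,130,60),(125,255,255));k=np.zeros_like(m);k[y0:y1,x0:x1]=m[y0:y1,x0:x1]
    k=cv2.morphologyEx(k,cv2.MORPH_CLOSE,np.ones((5,5),np.uint8))
    h=cv2.convexHull(max(cv2.findContours(k,0,1)[0],key=cv2.contourArea))
    q=cv2.approxPolyN(h,4)[0] if hasattr(cv2,"approxPolyN") else cv2.boxPoints(cv2.minAreaRect(h))
    print(n,q.tolist())
    for z in(35,63): print(z,cast(n,q,np.full(4,z)).round(0)[:,:2].tolist())
    cv2.imwrite(f"pics/crop_{n}.png",cv2.resize(im[y0-15:y1+15,x0-15:x1+15],None,fx=5,fy=5))
a=cv2.imread("pics/crop_top.png");b=cv2.imread("pics/crop_scene.png");H=min(a.shape[0],b.shape[0])
c=np.hstack([a[:H],b[:H]]);s=min(1,800/c.shape[1]);cv2.imwrite("pics/c.png",cv2.resize(c,None,fx=s,fy=s))
E
```

```text
top [[405, 200], [376, 205], [365, 168], [394, 163]]
35 [[495.0, -315.0], [483.0, -254.0], [563.0, -231.0], [574.0, -293.0]]
63 [[491.0, -307.0], [479.0, -248.0], [556.0, -226.0], [568.0, -286.0]]
scene [[238, 156], [218, 179], [205, 164], [227, 145]]
35 [[477.0, -279.0], [558.0, -230.0], [570.0, -295.0], [488.0, -330.0]]
63 [[484.0, -257.0], [563.0, -209.0], [575.0, -272.0], [495.0, -307.0]]
```

View pics/c.png

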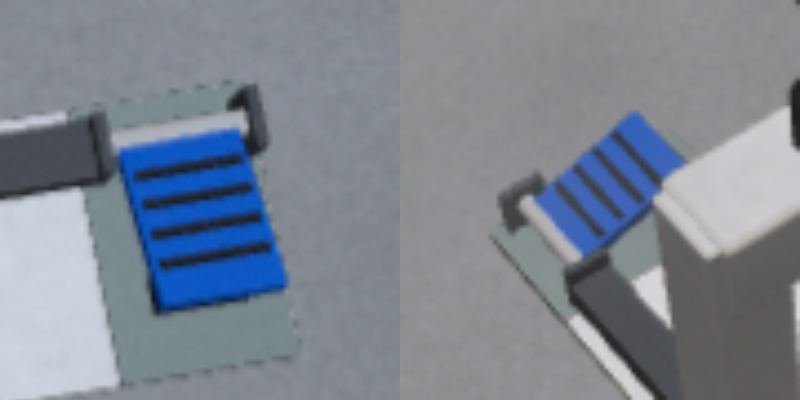

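Blue treadle confirmed: the hinge is on the far side, the free edge faces the robot, and the measured 85 x 61 mm footprint matches the size given. The pad comes out at about (503,-274). I'll shut the fingers and align the yaw at height first.

```bash
python3 -m jog '[[0,0,0,0,0,0.09,0],[0,0,0,0,0,0.09,0],[0,0,0,0,0,0.09,0],[0,0,0,0,0,0,0],[0,0,0,0,0,0,0]]' 40
cat > d.py <<'E'
from rig import sense
import numpy as np
from scipy.spatial.transform import Rotation as R
s=sense();q=s["ee_rot"];r=R.from_quat([q[1],q[2],q[3],q[0]])
for z in (100,): print(s["time_s"],np.round(s["eef_pos"],1),"tool delta",r.inv().apply(np.array([503,-274,z])-s["eef_pos"]).round(1),"F",np.round(s["force"],1),s["grip_width"],r.as_matrix().round(2).tolist())
E
python3 d.py
```

```text
time_s: 0.6
eef_pos: [229.2, -472.2, 242.1]
ee_rot: [-0.0, 0.996, 0.092, -0.0]
force: [-0.5, -0.1, -0.9]
grip_width: 0.14
grip_force: 0.0
0.6 [ 229.2 -472.2  242.1] tool delta [ 305.5 -144.7  142.2] F [-0.5 -0.1 -0.9] 0.13979290591530263 [[0.98, 0.18, -0.0], [0.18, -0.98, 0.0], [-0.0, -0.0, -1.0]]
```

```bash
python3 -m jog '[[0.03,-0.014,0,0,0,0,0],[0.03,-0.014,0,0,0,0,0],[0.03,-0.014,0,0,0,0,0],[0.03,-0.014,0,0,0,0,0],[0.03,-0.014,0,0,0,0,0]]'
python3 -m jog '[[0.03,-0.015,0,0,0,0,0],[0.03,-0.015,0,0,0,0,0],[0.03,-0.015,0,0,0,0,0],[0.03,-0.015,0,0,0,0,0],[0.03,-0.015,0,0,0,0,0]]'
python3 -m jog '[[0.005,0,0.03,0,0,0,0],[0,0,0.03,0,0,0,0],[0,0,0.03,0,0,0,0],[0,0,0.03,0,0,0,0],[0,0,0,0,0,0,0]]'
python3 d.py; python3 - <<'E'
from h import *
im=eyes.capture("scene"); a=cv2.resize(im[80:220,150:300,::-1],None,fx=3.5,fy=3.5)[:490,:]
t=eyes.capture("top"); b=cv2.resize(t[130:270,330:410,::-1],None,fx=3.5,fy=3.5)
cv2.imwrite("pics/near.png",np.hstack([a,b[:a.shape[0]]]))
E
```

```text
time_s: 1.1
eef_pos: [365.0, -375.4, 242.3]
ee_rot: [-0.0, 0.996, 0.092, -0.0]
force: [0.2, 0.7, -0.4]
grip_width: -0.006
grip_force: 0.0
time_s: 1.6
eef_pos: [499.0, -274.5, 242.2]
ee_rot: [-0.0, 0.996, 0.092, -0.0]
force: [0.3, -0.0, 0.7]
grip_width: -0.001
grip_force: 0.0
time_s: 2.1
eef_pos: [501.4, -273.3, 118.7]
ee_rot: [-0.003, 0.996, 0.092, -0.003]
force: [0.2, -0.4, 0.3]
grip_width: 0.001
grip_force: 0.0
2.1 [ 501.4 -273.3  118.7] tool delta [ 1.5  1.1 18.7] F [ 0.2 -0.4  0.3] 0.0008193691709125723 [[0.98, 0.18, -0.01], [0.18, -0.98, 0.0], [-0.0, -0.01, -1.0]]
```

View pics/near.png

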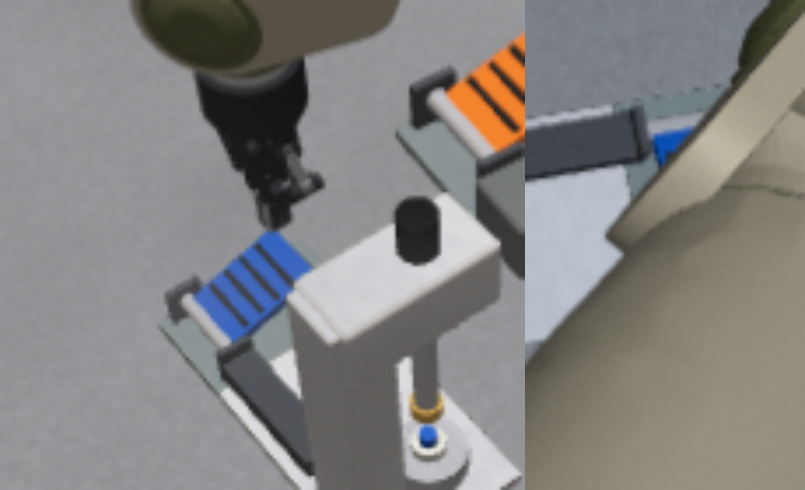

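The shut fingertips are at crop (272,215), above the tread's free-edge side, and nothing is in the way. I'll descend to contact.

```bash
python3 -m jog '[[0.001,0.001,0.02,0,0,0,0],[0,0,0.015,0,0,0,0],[0,0,0.01,0,0,0,0],[0,0,0.004,0,0,0,0],[0,0,0,0,0,0,0]]'
python3 -m jog '[[0,0,0.003,0,0,0,0],[0,0,0.003,0,0,0,0],[0,0,0.002,0,0,0,0],[0,0,0,0,0,0,0]]'
```

```text
time_s: 2.7
eef_pos: [504.4, -275.6, 73.9]
ee_rot: [0.0, 0.996, 0.091, 0.0]
force: [0.0, 0.3, 0.3]
grip_width: 0.003
grip_force: 0.0
time_s: 3.1
eef_pos: [504.3, -275.8, 65.8]
ee_rot: [0.001, 0.996, 0.091, 0.0]
force: [-1.3, -0.9, 5.1]
grip_width: 0.001
grip_force: 2.4
```

Contact at the expected height with about 5 N. I'll push 20 mm down, drifting 4 mm towards the robot along with the pad.

```bash
python3 -m jog '[[-0.001,0,0.004,0,0,0,0],[-0.001,0,0.004,0,0,0,0],[-0.001,0,0.004,0,0,0,0],[-0.001,0,0.003,0,0,0,0],[0,0,0,0,0,0,0]]'
python3 -m jog '[[-0.001,0,0.003,0,0,0,0],[0,0,0.001,0,0,0,0],[0,0,0,0,0,0,0]]'
```

```text
time_s: 3.6
eef_pos: [501.1, -276.6, 51.3]
ee_rot: [0.001, 0.996, 0.091, 0.001]
force: [1.4, 2.1, 8.5]
grip_width: 0.003
grip_force: 4.2
time_s: 3.9
eef_pos: [500.6, -276.7, 47.7]
ee_rot: [0.001, 0.996, 0.091, 0.002]
force: [3.2, 1.8, 8.7]
grip_width: 0.001
grip_force: 4.7
```

```bash
for i in 1 2 3; do python3 -m jog '[[0,0,0.001,0,0,0,0],[0,0,0,0,0,0,0]]' | grep -E "pos|force:"; done
```

```text
eef_pos: [500.6, -276.7, 46.8]
force: [2.0, 2.1, 9.9]
grip_force: 4.9
eef_pos: [500.5, -276.7, 46.0]
force: [1.6, 2.3, 10.8]
grip_force: 5.4
eef_pos: [500.5, -276.7, 45.8]
force: [-1.6, 4.5, 18.6]
grip_force: 9.5
```

The force rises sharply at z = 45.8, so this is the stop. I'll press a hair more and hold.

```bash
python3 -m jog '[[0,0,0.0007,0,0,0,0],[0,0,0,0,0,0,0],[0,0,0,0,0,0,0],[0,0,0,0,0,0,0],[0,0,0,0,0,0,0]]'| grep -E "time|pos|force:"; for i in 1 2 3; do python3 -m jog '[[0,0,0,0,0,0,0],[0,0,0,0,0,0,0],[0,0,0,0,0,0,0],[0,0,0,0,0,0,0],[0,0,0,0,0,0,0]]' | grep -E "time|pos|force:"; done
python3 - <<'E'
from h import *
cv2.imwrite("pics/down.png",cv2.resize(eyes.capture("scene")[80:220,150:300,::-1],None,fx=3.5,fy=3.5))
E
```

```text
time_s: 5.0
eef_pos: [500.5, -276.8, 45.7]
force: [-4.0, 5.6, 24.6]
grip_force: 12.4
time_s: 5.5
eef_pos: [500.6, -276.8, 45.7]
force: [-4.1, 5.8, 24.9]
grip_force: 12.4
time_s: 6.0
eef_pos: [500.6, -276.8, 45.7]
force: [-4.5, 5.6, 25.0]
grip_force: 12.4
time_s: 6.5
eef_pos: [500.6, -276.8, 45.7]
force: [-3.5, 6.5, 25.4]
grip_force: 12.4
```

View pics/down.png

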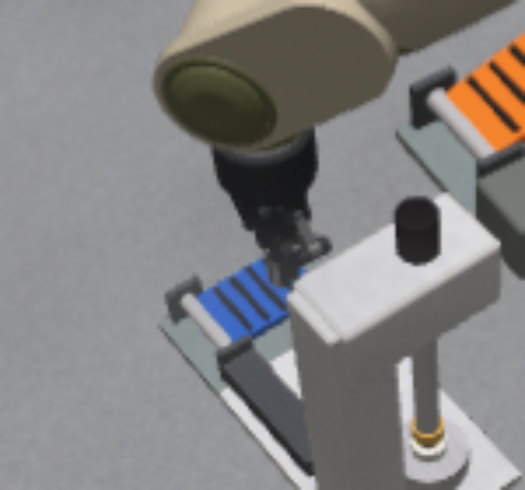

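The treadle is level at crop (245,300) and the ram is down on the cap at (428,435). It has been held over 1.5 s at about 25 N. Now I'll release smoothly.

```bash
python3 -m jog '[[0,0,-0.004,0,0,0,0],[0.001,0,-0.005,0,0,0,0],[0.001,0,-0.005,0,0,0,0],[0.001,0,-0.005,0,0,0,0],[0.001,0,-0.005,0,0,0,0]]' | grep -E "pos|force:"
python3 -m jog '[[0,0,-0.01,0,0,0,0],[0,0,-0.02,0,0,0,0],[0,0,-0.03,0,0,0,0],[0,0,-0.03,0,0,0,0],[0,0,-0.03,0,0,0,0]]' | grep -E "pos|force:"
python3 -m jog '[[0,0,-0.02,0,0,0,0],[0,0,0,0,0,0,0],[0,0,0,0,0,0,0],[0,0,0,0,0,0,0],[0,0,0,0,0,0,0]]' | grep -E "time|pos|force:"
python3 - <<'E'
from h import *
cv2.imwrite("pics/up.png",cv2.resize(eyes.capture("scene")[80:220,150:300,::-1],None,fx=3.5,fy=3.5))
E
```

```text
eef_pos: [504.1, -275.8, 67.6]
force: [2.6, -0.0, 3.0]
grip_force: 1.8
eef_pos: [502.4, -275.3, 187.7]
force: [-0.4, 0.5, 0.3]
grip_force: 0.0
time_s: 8.05
eef_pos: [502.7, -275.3, 205.4]
force: [-0.4, -0.4, -0.3]
grip_force: 0.0
```

View pics/up.png

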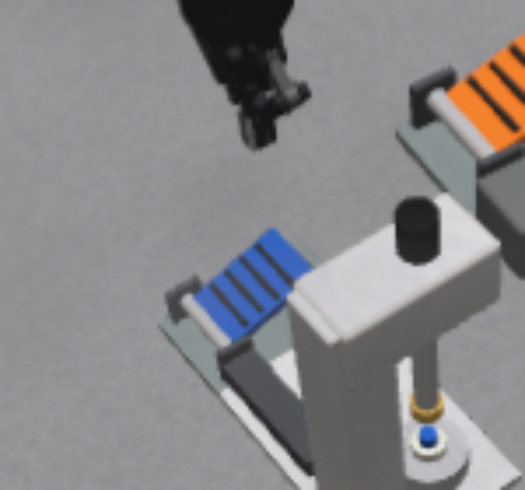

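The treadle is fully back up (free edge at crop (272,230), as before the press), the ram is raised and the arm is clear.

```bash
python3 -c "
from rig import finish_job
print(finish_job())"
```

```text
the job is handed in; nothing more can be done
None
```

I pushed the blue treadle to its stop, held it there for over 1.5 s at about 25 N, and let it come fully back up; the orange pedals were not touched, and I handed the job in at about 8 s, without separately measuring how far the cap had seated.

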